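# Clamp a union nut by pushing the vise crank round

### The arm

A 6-joint arm with a two-finger parallel gripper is mounted at the origin on the work surface. World frame = base frame: x ahead of the robot, y to its left, z up, the work surface at z = 0. Lengths are in m, angles in rad, forces in N, time in s.
With the tool pointing down it reaches from about 0.375 to 0.975 m from the base axis. Payload 3.8 kg.
Tool frame: the origin (TCP) lies at the very end of the fingers, on their centre line; the grasp point (between the pads) lies arm.tcp_to_grasp behind it (arm.tcp_to_grasp is the distance from the TCP to the grasp point, in m); x points along the fingers, z is the direction in which the jaws open and shut, and the axes are right-handed (so a half turn about x gives the same grasp; the last joint's range is limited). The gripper opens to 88 mm and grips with 3 to 60 N. Pads are 18 mm wide; open, the fingers measure 123 mm over their backs; the gripper's body (75 mm by 187 mm) begins 45 mm behind the grasp point.
Start: joints at [1.309, 0.264, 1.604, -0, 1.274, -0.037], TCP at [0.15, 0.658, 0.239] pointing down, gripper open.
Joint ranges: [-2.63, 2.63], [-0.94, 2.18], [0.31, 2.57], [-1.31, 4.45], [0, 2.66], [-2.55, 2.55]. Speed limits (rad/s): [2.57, 2.57, 3.14, 3.14, 3.14, 3.14].

### API

Orientations are given as a unit quaternion [w, x, y, z].
In Python, from cell import arm gives the robot as it stands.
- The arm moves only by the tool servo_tool, never from a script. Its argument "series" is a list that holds one entry, the list of rows, each a list of 5 numbers: the closure, from -1 (fully open) to 1 (shut), then the shift along the tool's x, y, z in m, then the turn about the tool's x in degrees. In form: [[[grip, x, y, z, twist], ...]]. A call has exactly 10 rows; each row is the pose to reach, as a shift and turn from the pose commanded when the call began, along the tool's axes at that moment; what a row does not reach only later rows make up. A row lasts 1/8 s, in which the tool goes at most 62.5 mm and 10.7 degrees, less where a joint would pass 70% of its speed; a pose out of reach is approached as far as the arm can. A call with a gripper value outside its range is refused whole. The fingers move at their own pace and stop on an object; "squeeze" is the grip in N (left out, the last holds). Time passes only in rows, so rows that repeat a pose let the fingers close, or fill a call up. It gives the time, the measured TCP pose, the force and the opening at its end, in the units of the state.
- arm.sense(): the state, without advancing time (a new reading comes with each control period).
- arm.get_image(name): name is "scene" or "top"; returns a dict with "color" (480x640x3 uint8, blue, green, red), "intrinsics" (3x3 intrinsics, pixels), "R" (3x3) and "t" (3): a world point X has camera coordinates R X + t. Camera axes: x right, y down, z forward; pixel columns grow to the right and rows downward; lengths in m; the calibration is good to about 2 mm. A picture is of the moment at which its call begins. There is no depth.
- arm.job_done(): hands the job in, once; it reports no verdict.
The state is a dict: "t": time; "qpos": joint angles; "joint_velocities": joint speeds; "joint_torque": joint torques, N m; "position": TCP position; "eef_rot": TCP orientation; "wrist_force": force on the tool from outside, world axes, zero at the start; "wrist_torque": the same for the moment, N m; "grip_width": finger opening in m.
Only numpy, scipy, OpenCV 4.12 (cv2) and the standard library are available. Lean on these libraries where they do the work, as an engineer would, in place of code of your own. Each camera call takes 0.05 s, during which the arm holds its last target.

### The job

The brass union nut lies loose on the bed between the open jaws of the red vise. With closed fingers, push the flat side of the steel crank arm clockwise (seen from above) all the way round to its stop, so that the jaws close on the nut and it stays clamped when you let go and draw back. Never touch the nut or the crank's black knob, whose glue is still setting, and leave the other loose things on the bench where they lie.

Things in the scene. Friction and masses are not known exactly. Their poses are not given: they have to be found in the camera images.
- crank_axis (a point): point on the upright axis of the crank, 104 mm above the bench, half-way up the crank arm. The red cast-iron quick-action vise under it is 280 x 120 mm and fixed to the bench; its +x axis points along the bed from the crank to the fixed jaw. Nothing of the vise but the crank and its knob stands higher than 91 mm above the bench.
- crank_bar (a point): point on the crank arm 75 mm from the crank's axis, at the middle of the bar (half its width and half its height). The arm is a level steel bar 18 mm wide and 24 mm high, its underside 92 mm and its top 116 mm above the bench, reaching 138 mm out from the axis; the hub is 40 mm across and its top 120 mm above the bench. The point turns with the crank; its x axis points outward along the arm.
- crank (a joint): angle of the crank in rad: 0 is the open end stop, it grows clockwise seen from above, 3.6 is the closed end stop. It is stiff (0.25 N m of friction, about 3 to 5 N at 75 mm, up to 7 N when squeezing) and stays where it is left. Each rad moves the sliding jaw 10 mm towards the fixed jaw; it slides the nut up to the fixed jaw, which it reaches at roughly 3 rad, and its spring gives way over the rest.
- knob: black plastic knob standing upright on the outer end of the crank arm, 126 mm from the crank's axis, 22 mm across, from 116 to 153 mm above the bench; origin at its foot. Not to be touched.
- nut: loose hexagonal brass union nut, 46 mm across flats, 24 mm high, 180 g, lying flat on the vise bed 50 mm above the bench; origin at the centre of its underside, z up.
- jaw_pad: steel plate of the sliding jaw, 80 mm wide, backed by a spring of 2000 N/m; moved by the crank. Its frame is the vise's (origin under the crank's axis when the crank is at 0, x towards the fixed jaw); its face lies 80 mm along x, from 52 to 83 mm above the bench.
- fixed_jaw: red fixed jaw with steel face; its frame is the vise's (origin on the bench under the crank's axis, x from crank to fixed jaw); its face lies 156 mm along x, top 86 mm above the bench.
- gauge: steel go/no-go plug gauge lying on the bench, about 120 mm long (along x), 14 mm high; bystander; origin centre of its underside.
- tile: tan ceramic tile weight 70 x 70 x 18 mm lying on the bench; bystander; origin centre of its underside.
- plug: chrome pipe plug, 34 mm across, 37 mm high, standing on the bench; bystander; origin centre of its underside.
- elbow: brass elbow fitting, 48 mm high, standing on the bench; bystander; origin under its upright leg.
- oiler: yellow oil bottle, 48 mm across, 110 mm high, standing on the bench; bystander; origin centre of its underside.
There are look-alikes about, which are no part of the job. Leave any blue, green or purple look-alike of the nut alone.

How it is judged:
At the end, for the whole second after the job is handed in: The crank is within 0.2 rad of its closed stop (beyond 3.4 of 3.6 rad) and stays there; the nut lies level (within 0.12 rad) and still, pressed by each jaw with more than 4 N; every bystander is within 20 mm of where it was (value of joint crank above 3.4 rad and contact force between each of jaw_pad, fixed_jaw and nut above 4 N and angle between nut's own z axis and vertical below 0.12 rad and linear speed of nut below 0.01 m/s and distance of each of gauge, tile, plug, elbow, oiler from where it was at the start of the episode below 0.02 m); the robot touches nothing.
It fails at once if the robot touches the nut (contact force between any of the fingers, the arm and nut above 1 N).
It fails at once if the nut is lifted off the vise bed (height (world z) of nut above 0.065 m).
It fails at once if the robot touches the crank's knob (contact force between any of the fingers, the arm and knob above 1 N).
It fails at once if a bystander is moved 20 mm or more (distance of any of gauge, tile, plug, elbow, oiler from where it was at the start of the episode above 0.02 m).
It also fails if it takes over 48 s, if anything falls off the work surface, if the arm or the gripper's body presses on something with over 40 N, if the wrist force passes 120 N, or if a joint passes its speed limit or range.

## Working session

There is one attempt and no reset: what is moved stays moved. The work goes in short steps, Python scripts to look and compute and a tool call to move; the robot and the scene stay as the last step left them, time stands still between calls to the robot, and variables do not carry over. Pictures are saved under pics/ and viewed, and the job is handed in when it is done.

Besides the shell and the picture viewer there is one more tool, called as name([rows], argument=value, ...), one row to a line, values as JSON. servo_tool: Moves the arm, as the interface text tells. Its arguments: {"type":"object","properties":{"series":{"type":"array"},"squeeze":{"type":"number"}},"required":["series"]}

```bash
mkdir -p pics; ls; python3 - <<'E'
from cell import arm
import cv2,numpy as np
for n in("scene","top"):
    d=arm.get_image(n);cv2.imwrite(f"pics/{n}0.png",d["color"]);np.savez(f"pics/{n}0.npz",**{k:d[k] for k in("intrinsics","R","t")})
    print(n,d["intrinsics"],d["R"],d["t"])
print(arm.sense(),arm.tcp_to_grasp)
E
```

```text
pics
scene [[547.0752301    0.         313.88488354]
 [  0.         547.0752301  237.68477916]
 [  0.           0.           1.        ]] [[-0.7601619   0.64967567  0.00868449]
 [ 0.46059866  0.54826074 -0.69803943]
 [-0.45826059 -0.52662291 -0.71600666]] [ 0.43766762 -0.16601659  1.67747092]
top [[570.86899823   0.         321.43132638]
 [  0.         570.86899823 234.54591623]
 [  0.           0.           1.        ]] [[ 0.02101556 -0.99973594 -0.00929501]
 [-0.98565871 -0.01916083 -0.16765968]
 [ 0.16743731  0.01268517 -0.98580111]] [-0.05200667  0.56090977  1.2459413 ]
{'t': 0.1, 'qpos': array([ 1.30911636e+00,  2.64618455e-01,  1.60522198e+00,  1.11865285e-05,
        1.27369402e+00, -3.69042143e-02]), 'joint_velocities': array([ 0.00037154, -0.00300539, -0.00174913,  0.00045183, -0.00042073,
        0.00031062]), 'joint_torque': array([ 7.37325900e-04, -5.03618789e+01, -3.58073008e+01,  7.31214392e-02,
        2.31524633e-02, -4.34989431e-05]), 'position': array([0.1502864 , 0.65740769, 0.23756085]), 'eef_rot': array([ 0.55236724, -0.44117354,  0.55347624,  0.44036393]), 'wrist_force': array([0.32468023, 0.20158496, 0.50056369]), 'wrist_torque': array([ 0.00884993, -0.0289766 , -0.04120249]), 'grip_width': 0.0881923265342614} 0.0187
```

View pics/scene0.png

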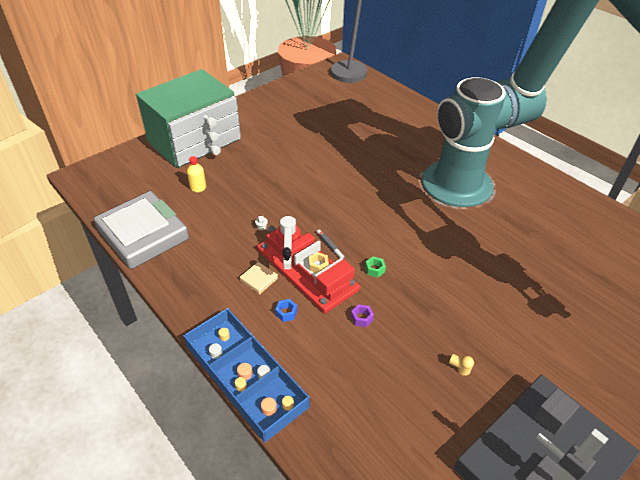

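View pics/top0.png

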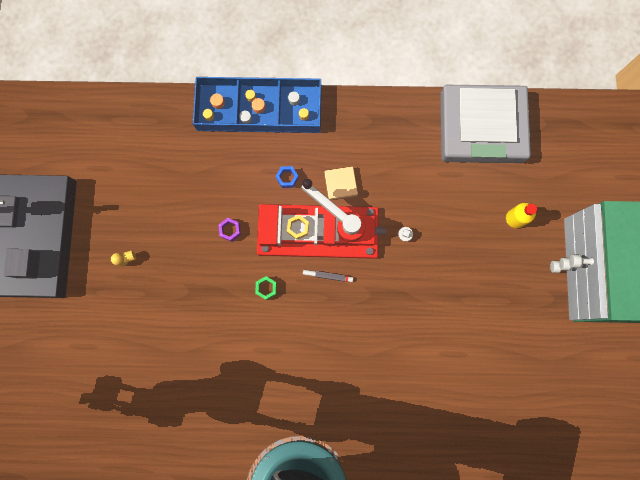

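```bash
cat > h.py <<'E'
import cv2,numpy as np
def cam(n):
    d=np.load(f"pics/{n}0.npz");return d["intrinsics"],d["R"],d["t"]
def ray(n,uv,z):
    K,R,t=cam(n);c=-R.T@t;d=R.T@np.linalg.inv(K)@np.array([uv[0],uv[1],1.]);return c+d*(z-c[2])/d[2]
def proj(n,X):
    K,R,t=cam(n);p=K@(R@np.array(X)+t);return p[:2]/p[2]
def crop(src,dst,x,y,w,h,s):
    im=cv2.imread(src)[y:y+h,x:x+w];cv2.imwrite(dst,cv2.resize(im,None,fx=s,fy=s,interpolation=cv2.INTER_CUBIC))
E
python3 - <<'E'
from h import *
crop("pics/top0.png","pics/topc.png",240,160,200,140,4)
crop("pics/scene0.png","pics/scenec.png",230,200,160,120,5)
E
```

```text
(no output)
```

View pics/topc.png

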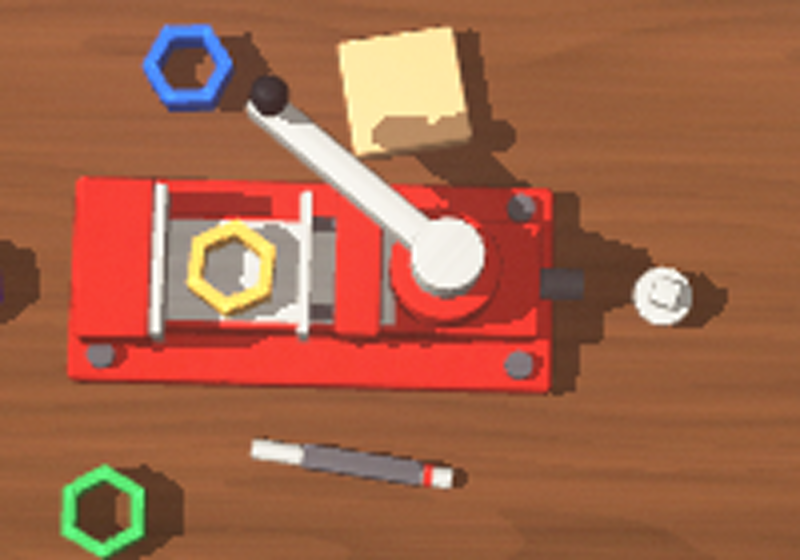

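View pics/scenec.png

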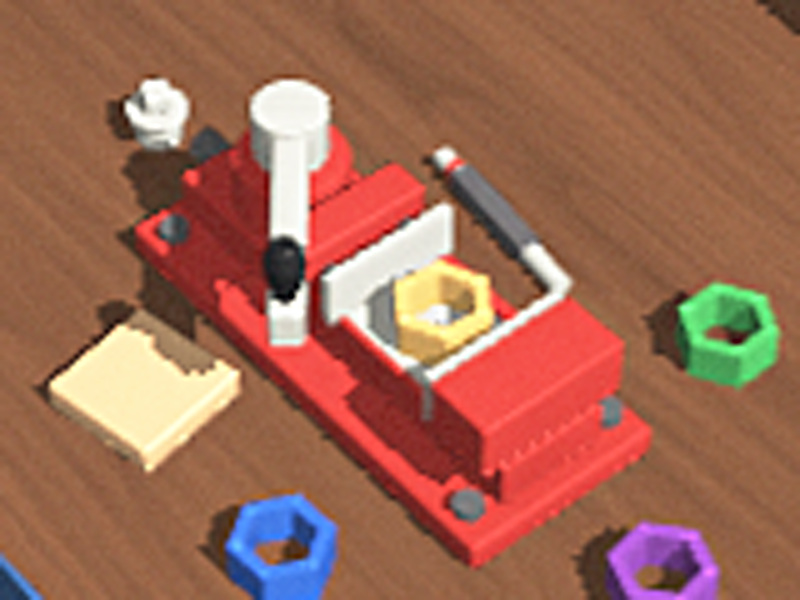

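```bash
python3 - <<'E'
from h import *
hub=ray("top",(352,223),.120);print("hub",hub,ray("scene",(288,220.4),.12))
kn=ray("top",(307.5,183.5),.148);print("knob",kn,np.linalg.norm((kn-hub)[:2]),np.degrees(np.arctan2(*(kn-hub)[1::-1])))
ks=ray("scene",(286.8,250),.150);print(ks)
for nm,c,z in [("fixed face top",(158,184),.086),("fixed face bot",(156,338),.086),("pad",(300,192),.083),("pad b",(302,334),.083),("bedBL",(68,380),.03),("bedBR",(550,392),.03),("nut",(231,267),.074),("plug",(663,296),.037),("tile",(405,90),.018),("gaugeL",(252,446),.014),("gaugeR",(452,478),.014)]:
    print(nm,ray("top",(c[0]/4+240,c[1]/4+160),z).round(4))
print("oiler",ray("top",(518,216),.1),"elbow",ray("top",(120,258),.04))
E
```

```text
hub [ 0.5758191  -0.10652211  0.12      ] [ 0.57304075 -0.10561719  0.12      ]
knob [ 0.65380748 -0.01013136  0.148     ] 0.12398936754508529 51.02417364164034
[ 0.65598141 -0.00507899  0.15      ]
fixed face top [0.6176 0.0531 0.086 ]
fixed face bot [0.5313 0.0513 0.086 ]
pad [ 0.6152 -0.0256  0.083 ]
pad b [ 0.5356 -0.0285  0.083 ]
bedBL [0.5145 0.1057 0.03  ]
bedBR [ 0.5131 -0.1692  0.03  ]
nut [0.5738 0.012  0.074 ]
plug [ 0.5686 -0.2327  0.037 ]
tile [ 0.6919 -0.0843  0.018 ]
gaugeL [4.805e-01 3.000e-04 1.400e-02]
gaugeR [ 0.4644 -0.1148  0.014 ]
oiler [ 0.60210567 -0.46814881  0.1       ] elbow [0.50019126 0.41537087 0.04      ]
```

```bash
python3 - <<'E'
import numpy as np
from scipy.spatial.transform import Rotation as Ro
q=[0.55236724, -0.44117354,  0.55347624,  0.44036393]
R=Ro.from_quat(q[1:]+q[:1]).as_matrix();print(R.round(4))
psi0=np.degrees(np.arctan2(R[1,2],R[0,2]));print(psi0)
C=np.array([.5745,-.106])
for phi in (52,0,-50,-100,-154):
    a=np.radians(phi);p=C+.07*np.array([np.cos(a),np.sin(a)])+.025*np.array([-np.sin(a),np.cos(a)])
    q1=np.degrees(np.arctan2(p[1],p[0]))
    for s in (0,180,-180):
        print(phi,p.round(3),s,"q6",round(-2.1+(q1-75)-(phi+s-psi0)),end=' | ')
    print()
E
```

```text
[[-5.000e-04 -9.748e-01  2.229e-01]
 [-1.900e-03  2.229e-01  9.748e-01]
 [-1.000e+00  1.000e-04 -1.900e-03]]
77.12111486535596
52 [ 0.598 -0.035] 0 q6 -55 | 52 [ 0.598 -0.035] 180 q6 -235 | 52 [ 0.598 -0.035] -180 q6 125 | 
0 [ 0.645 -0.081] 0 q6 -7 | 0 [ 0.645 -0.081] 180 q6 -187 | 0 [ 0.645 -0.081] -180 q6 173 | 
-50 [ 0.639 -0.144] 0 q6 37 | -50 [ 0.639 -0.144] 180 q6 -143 | -50 [ 0.639 -0.144] -180 q6 217 | 
-100 [ 0.587 -0.179] 0 q6 83 | -100 [ 0.587 -0.179] 180 q6 -97 | -100 [ 0.587 -0.179] -180 q6 263 | 
-154 [ 0.523 -0.159] 0 q6 137 | -154 [ 0.523 -0.159] 180 q6 -43 | -154 [ 0.523 -0.159] -180 q6 317 |
```

```bash
cat > m.py <<'E'
import numpy as np
from cell import arm
from scipy.spatial.transform import Rotation as Ro
C=np.array([.5745,-.106])
def st():
    s=arm.sense();q=s["eef_rot"];R=Ro.from_quat([*q[1:],q[0]]).as_matrix();return s,s["position"],R
def tgt(phi,r,off,z):
    a=np.radians(phi);return np.array([*(C+r*np.array([np.cos(a),np.sin(a)])+off*np.array([-np.sin(a),np.cos(a)])),z])
def rows(ts):  # list of (pos,psi)
    s,p,R=st();psi=np.degrees(np.arctan2(R[1,2],R[0,2]))
    print("t",round(s["t"],2),"p",p.round(4),"psi",round(psi,1),"q6",np.degrees(s["qpos"][5]).round(1),"F",s["wrist_force"].round(1),"w",s["grip_width"])
    for P,ps in ts:
        d=R.T@(P-p);tw=(psi-ps+180)%360-180
        print([1]+list(d.round(4))+[round(tw,1)])
E
python3 -c "
from m import *
rows([(tgt(52,.07,.05,.2),52)])"
```

```text
t 0.1 p [0.1503 0.6574 0.2376] psi 77.1 q6 -2.1 F [0.3 0.2 0.5] w 0.0881923265342614
[1, np.float64(0.0386), np.float64(-0.5681), np.float64(-0.565), np.float64(25.1)]
```

servo_tool([
  [[1, 0, -0.03, -0.03, 0], [1, 0, -0.06, -0.06, 2], [1, 0, -0.09, -0.09, 4], [1, 0, -0.12, -0.12, 6], [1, 0, -0.15, -0.15, 8], [1, 0, -0.18, -0.18, 10], [1, 0, -0.21, -0.21, 12], [1, 0, -0.24, -0.24, 14], [1, 0, -0.27, -0.27, 16], [1, 0, -0.3, -0.3, 18]],
], squeeze=20)

```text
t: 1.35
position: [0.3763, 0.2973, 0.2384]
eef_rot: [0.615, -0.349, 0.615, 0.349]
wrist_force: [0.2, 0.4, 0.4]
grip_width: 0.0004
```

```bash
python3 -c "
from m import *
rows([(tgt(52,.07,.05,.2),52)])"
```

```text
t 1.35 p [0.3763 0.2973 0.2384] psi 59.1 q6 -23.7 F [0.2 0.4 0.4] w 0.0004231941063572608
[1, np.float64(0.0384), np.float64(-0.3363), np.float64(-0.1684), np.float64(7.1)]
```

servo_tool([
  [[1, 0, -0.04, -0.02, 1], [1, 0, -0.08, -0.04, 2], [1, 0, -0.12, -0.06, 3], [1, 0, -0.16, -0.08, 4], [1, 0, -0.2, -0.1, 5], [1, 0, -0.24, -0.12, 6], [1, 0.01, -0.28, -0.14, 7], [1, 0.02, -0.32, -0.16, 7], [1, 0.038, -0.336, -0.168, 7], [1, 0.038, -0.336, -0.168, 7]],
])

```text
t: 2.6
position: [0.5766, -0.0183, 0.1979]
eef_rot: [0.634, -0.309, 0.637, 0.311]
wrist_force: [0.2, -0.2, -0.3]
grip_width: 0.0003
```

```bash
python3 -c "
from m import *
from h import *
for n in('scene','top'):
    cv2.imwrite(f'pics/{n}1.png',arm.get_image(n)['color'])
crop('pics/top1.png','pics/topc1.png',240,160,200,140,4)
crop('pics/scene1.png','pics/scenec1.png',230,180,160,120,5)
rows([(tgt(52,.07,.05,.1),52)])
for n in('scene','top'): print(proj(n,tgt(52,.07,.05,.2)))"
```

```text
t 2.7 p [ 0.5772 -0.017   0.2   ] psi 52.1 q6 -56.3 F [0.  0.4 0.3] w 0.000633263101696978
[1, np.float64(0.1), np.float64(-0.0029), np.float64(-0.0017), np.float64(0.1)]
[308.26486293 216.18236486]
[310.63353409 213.54136462]
```

View pics/topc1.png

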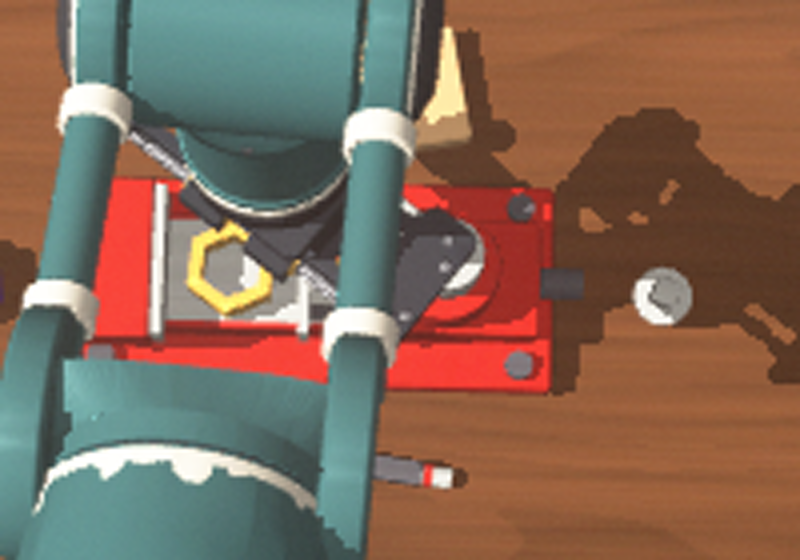

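View pics/scenec1.png

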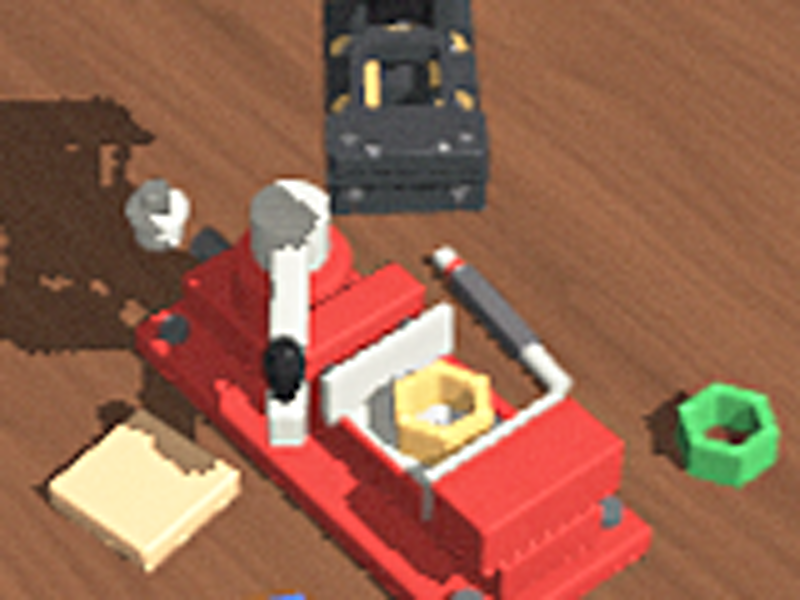

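servo_tool([
  [[1, 0.02, 0, 0, 0], [1, 0.04, 0, 0, 0], [1, 0.06, 0, 0, 0], [1, 0.08, 0, 0, 0], [1, 0.09, 0, 0, 0], [1, 0.097, 0, 0, 0], [1, 0.097, -0.004, -0.002, 0], [1, 0.097, -0.008, -0.003, 0], [1, 0.097, -0.012, -0.003, 0], [1, 0.097, -0.012, -0.003, 0]],
])

```text
t: 3.95
position: [0.5866, -0.028, 0.1043]
eef_rot: [0.636, -0.311, 0.635, 0.31]
wrist_force: [-1.3, 0.9, 1.0]
grip_width: 0.0005
```

```bash
python3 -c "
from m import *
from h import *
for n in('scene','top'):
    cv2.imwrite(f'pics/{n}2.png',arm.get_image(n)['color'])
crop('pics/top2.png','pics/topc2.png',240,160,200,140,4)
crop('pics/scene2.png','pics/scenec2.png',230,180,160,120,5)
rows([(tgt(52,.07,.02,.103),52)])"
```

```text
t 4.05 p [ 0.586  -0.0278  0.104 ] psi 52.1 q6 -57.3 F [-0.6 -0.3  0.2] w 0.00028480557299400387
[1, np.float64(0.001), np.float64(-0.0191), np.float64(0.0012), np.float64(0.1)]
```

View pics/topc2.png

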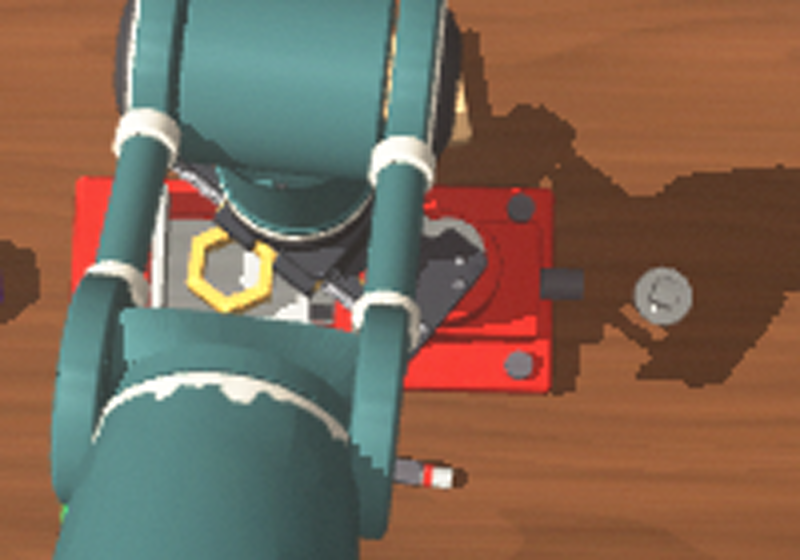

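View pics/scenec2.png

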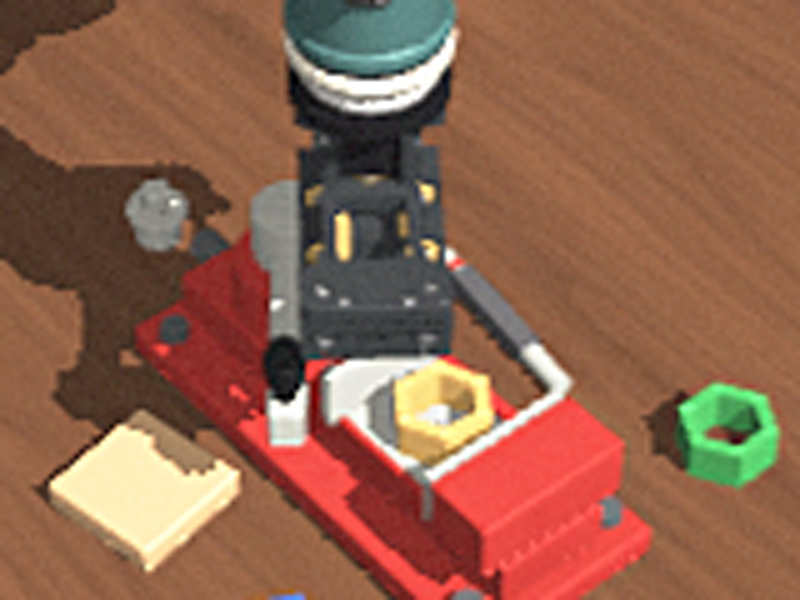

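```bash
python3 -c "
from m import *
from h import *
s,p,R=st()
for y in(-.0375,.0375):
  for z in(.0935,-.0935):
    c=proj('scene',p+R@np.array([-.0637,y,z]));print('body corner',y,z,((c-[230,180])*5).round())
u,v=np.cos(np.radians(52)),np.sin(np.radians(52))
for k in(.116,.153): print('knob',k,((proj('scene',[C[0]+.126*u,C[1]+.126*v,k])-[230,180])*5).round())
ts=[(tgt(52,.07,.025,.103),52),(tgt(52,.07,.02,.103),52),(tgt(52,.07,.018,.103),52)]+[(tgt(f,.07,.018,.103),f) for f in(50,47,44,41,38,35,32)]
rows(ts)
"
```

```text
body corner -0.0375 0.0935 [292. 376.]
body corner -0.0375 -0.0935 [287. 100.]
body corner 0.0375 0.0935 [458. 371.]
body corner 0.0375 -0.0935 [437.  96.]
knob 0.116 [290. 393.]
knob 0.153 [288. 340.]
t 4.05 p [ 0.586  -0.0278  0.104 ] psi 52.1 q6 -57.3 F [-0.6 -0.3  0.2] w 0.00028480557299400387
[1, np.float64(0.001), np.float64(-0.0141), np.float64(0.0012), np.float64(0.1)]
[1, np.float64(0.001), np.float64(-0.0191), np.float64(0.0012), np.float64(0.1)]
[1, np.float64(0.001), np.float64(-0.0211), np.float64(0.0012), np.float64(0.1)]
[1, np.float64(0.001), np.float64(-0.0235), np.float64(0.0018), np.float64(2.1)]
[1, np.float64(0.001), np.float64(-0.0272), np.float64(0.0025), np.float64(5.1)]
[1, np.float64(0.001), np.float64(-0.031), np.float64(0.003), np.float64(8.1)]
[1, np.float64(0.001), np.float64(-0.0348), np.float64(0.0033), np.float64(11.1)]
[1, np.float64(0.001), np.float64(-0.0385), np.float64(0.0035), np.float64(14.1)]
[1, np.float64(0.001), np.float64(-0.0423), np.float64(0.0034), np.float64(17.1)]
[1, np.float64(0.001), np.float64(-0.0461), np.float64(0.0031), np.float64(20.1)]
```

servo_tool([
  [[1, 0.001, -0.008, 0.001, 0], [1, 0.001, -0.014, 0.001, 0], [1, 0.001, -0.018, 0.001, 0], [1, 0.001, -0.021, 0.001, 0], [1, 0.001, -0.0235, 0.002, 2], [1, 0.001, -0.027, 0.0025, 5], [1, 0.001, -0.031, 0.003, 8], [1, 0.001, -0.035, 0.0035, 11], [1, 0.001, -0.0385, 0.0035, 14], [1, 0.001, -0.042, 0.0035, 17]],
])

```text
t: 5.3
position: [0.6203, -0.0499, 0.1024]
eef_rot: [0.674, -0.212, 0.675, 0.213]
wrist_force: [-1.6, 2.4, 2.5]
grip_width: 0.0002
```

```bash
cat > look.py <<'E'
from m import *
from h import *
import sys
k=sys.argv[1]
for n in('scene','top'):
    cv2.imwrite(f'pics/{n}{k}.png',arm.get_image(n)['color'])
crop(f'pics/top{k}.png','/tmp/a.png',240,140,200,160,2.5)
crop(f'pics/scene{k}.png','/tmp/b.png',230,180,120,160,2.5)
cv2.imwrite(f'pics/c{k}.png',np.hstack([cv2.imread('/tmp/a.png'),cv2.imread('/tmp/b.png')]))
E
cat > nx.py <<'E'
from m import *
import sys
a,b=map(float,sys.argv[1:3]);off=float(sys.argv[3]) if len(sys.argv)>3 else .018
rows([(tgt(f,.07,off,.103),f) for f in np.linspace(a,b,10)])
s,p,R=st();f=np.radians(np.degrees(np.arctan2(R[1,2],R[0,2])))
d=p[:2]-C;print("rad",d@[np.cos(f),np.sin(f)],"off",d@[-np.sin(f),np.cos(f)])
E
python3 look.py 3; python3 nx.py 32 0
```

```text
t 5.4 p [ 0.6206 -0.0502  0.1023] psi 35.0 q6 -42.0 F [-2.6  2.1  1.2] w 0.0003207399533744125
[1, np.float64(-0.0007), np.float64(-0.005), np.float64(0.0011), np.float64(3.0)]
[1, np.float64(-0.0007), np.float64(-0.0094), np.float64(0.0018), np.float64(6.6)]
[1, np.float64(-0.0007), np.float64(-0.0139), np.float64(0.0023), np.float64(10.2)]
[1, np.float64(-0.0007), np.float64(-0.0183), np.float64(0.0025), np.float64(13.7)]
[1, np.float64(-0.0007), np.float64(-0.0228), np.float64(0.0024), np.float64(17.3)]
[1, np.float64(-0.0007), np.float64(-0.0273), np.float64(0.0021), np.float64(20.8)]
[1, np.float64(-0.0007), np.float64(-0.0317), np.float64(0.0014), np.float64(24.4)]
[1, np.float64(-0.0007), np.float64(-0.0361), np.float64(0.0005), np.float64(27.9)]
[1, np.float64(-0.0007), np.float64(-0.0404), np.float64(-0.0007), np.float64(31.5)]
[1, np.float64(-0.0007), np.float64(-0.0447), np.float64(-0.0021), np.float64(35.0)]
rad 0.06977334675227545 off 0.019225600962543422
```

View pics/c3.png

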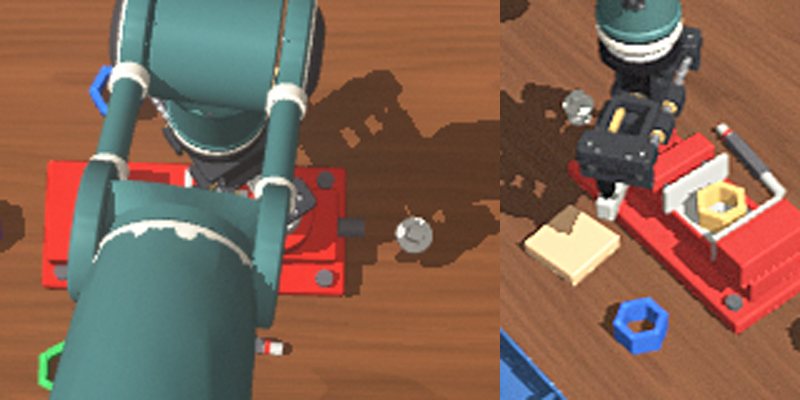

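servo_tool([
  [[1, -0.0005, -0.005, 0.001, 3], [1, -0.0005, -0.0094, 0.002, 6.5], [1, -0.0005, -0.014, 0.0025, 10], [1, -0.0005, -0.0185, 0.0025, 13.5], [1, -0.0005, -0.023, 0.0025, 17], [1, -0.0005, -0.0275, 0.002, 21], [1, -0.0005, -0.032, 0.0015, 24.5], [1, -0.0005, -0.036, 0.0005, 28], [1, -0.0005, -0.0405, -0.0005, 31.5], [1, -0.0005, -0.0445, -0.002, 35]],
])

```text
t: 6.65
position: [0.6441, -0.087, 0.1024]
eef_rot: [0.706, 0.001, 0.708, 0.001]
wrist_force: [-1.8, 4.3, -0.4]
grip_width: 0.0001
```

```bash
python3 look.py 4; python3 nx.py -4 -38
```

```text
t 6.75 p [ 0.6442 -0.0875  0.1024] psi 0.1 q6 -10.1 F [-1.6  2.9 -1.3] w 0.0008528604346394397
[1, np.float64(-0.0006), np.float64(-0.0054), np.float64(0.0014), np.float64(4.1)]
[1, np.float64(-0.0006), np.float64(-0.0102), np.float64(0.0021), np.float64(7.9)]
[1, np.float64(-0.0006), np.float64(-0.0149), np.float64(0.0025), np.float64(11.7)]
[1, np.float64(-0.0006), np.float64(-0.0197), np.float64(0.0026), np.float64(15.4)]
[1, np.float64(-0.0006), np.float64(-0.0244), np.float64(0.0023), np.float64(19.2)]
[1, np.float64(-0.0006), np.float64(-0.0292), np.float64(0.0018), np.float64(23.0)]
[1, np.float64(-0.0006), np.float64(-0.0338), np.float64(0.0009), np.float64(26.8)]
[1, np.float64(-0.0006), np.float64(-0.0385), np.float64(-0.0003), np.float64(30.5)]
[1, np.float64(-0.0006), np.float64(-0.043), np.float64(-0.0017), np.float64(34.3)]
[1, np.float64(-0.0006), np.float64(-0.0474), np.float64(-0.0035), np.float64(38.1)]
rad 0.06969099406339595 off 0.018381609452503986
```

View pics/c4.png

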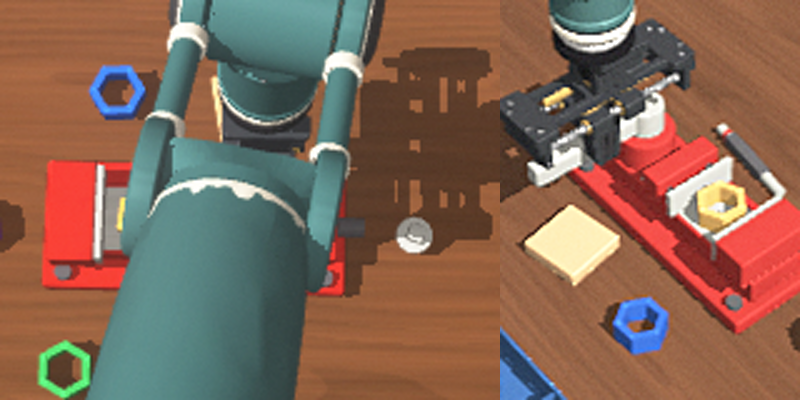

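servo_tool([
  [[1, -0.0005, -0.0055, 0.0015, 4], [1, -0.0005, -0.01, 0.002, 8], [1, -0.0005, -0.015, 0.0025, 11.5], [1, -0.0005, -0.0195, 0.0025, 15.5], [1, -0.0005, -0.0245, 0.0025, 19], [1, -0.0005, -0.029, 0.002, 23], [1, -0.0005, -0.034, 0.001, 27], [1, -0.0005, -0.0385, -0.0005, 30.5], [1, -0.0005, -0.043, -0.0015, 34.5], [1, -0.0005, -0.0475, -0.0035, 38]],
])

```text
t: 8.0
position: [0.642, -0.1345, 0.1032]
eef_rot: [0.669, 0.23, 0.669, -0.229]
wrist_force: [1.0, 6.1, -1.6]
grip_width: 0.0008
```

```bash
python3 nx.py -42 -76
```

```text
t 8.0 p [ 0.642  -0.1345  0.1032] psi -37.9 q6 23.8 F [ 1.   6.1 -1.6] w 0.0008388882805476259
[1, np.float64(0.0002), np.float64(-0.006), np.float64(0.0004), np.float64(4.1)]
[1, np.float64(0.0002), np.float64(-0.0107), np.float64(0.0011), np.float64(7.9)]
[1, np.float64(0.0002), np.float64(-0.0155), np.float64(0.0015), np.float64(11.6)]
[1, np.float64(0.0002), np.float64(-0.0202), np.float64(0.0016), np.float64(15.4)]
[1, np.float64(0.0002), np.float64(-0.025), np.float64(0.0013), np.float64(19.2)]
[1, np.float64(0.0002), np.float64(-0.0297), np.float64(0.0008), np.float64(23.0)]
[1, np.float64(0.0002), np.float64(-0.0344), np.float64(-0.0001), np.float64(26.7)]
[1, np.float64(0.0002), np.float64(-0.039), np.float64(-0.0013), np.float64(30.5)]
[1, np.float64(0.0002), np.float64(-0.0436), np.float64(-0.0027), np.float64(34.3)]
[1, np.float64(0.0002), np.float64(-0.048), np.float64(-0.0045), np.float64(38.1)]
rad 0.07071280255715556 off 0.019001135750230488
```

servo_tool([
  [[1, 0, -0.006, 0.0005, 4], [1, 0, -0.0105, 0.001, 8], [1, 0, -0.0155, 0.0015, 11.5], [1, 0, -0.02, 0.0015, 15.5], [1, 0, -0.025, 0.0015, 19], [1, 0, -0.0295, 0.001, 23], [1, 0, -0.0345, 0, 26.5], [1, 0, -0.039, -0.0015, 30.5], [1, 0, -0.0435, -0.0025, 34.5], [1, 0, -0.048, -0.0045, 38]],
])

```text
t: 9.25
position: [0.6105, -0.1705, 0.1042]
eef_rot: [0.559, 0.436, 0.556, -0.434]
wrist_force: [4.3, 3.8, -2.1]
grip_width: 0.0003
```

```bash
python3 look.py 6; python3 nx.py -80 -114
```

```text
t 9.35 p [ 0.6099 -0.1707  0.1042] psi -75.8 q6 57.9 F [ 2.5  1.7 -2.1] w 7.228419081829697e-05
[1, np.float64(0.0012), np.float64(-0.0056), np.float64(-0.0003), np.float64(4.2)]
[1, np.float64(0.0011), np.float64(-0.0103), np.float64(0.0004), np.float64(7.9)]
[1, np.float64(0.0011), np.float64(-0.0151), np.float64(0.0008), np.float64(11.7)]
[1, np.float64(0.0011), np.float64(-0.0198), np.float64(0.0008), np.float64(15.5)]
[1, np.float64(0.0011), np.float64(-0.0246), np.float64(0.0006), np.float64(19.3)]
[1, np.float64(0.0011), np.float64(-0.0293), np.float64(0.0), np.float64(23.1)]
[1, np.float64(0.0011), np.float64(-0.034), np.float64(-0.0008), np.float64(26.8)]
[1, np.float64(0.0011), np.float64(-0.0386), np.float64(-0.002), np.float64(30.6)]
[1, np.float64(0.001), np.float64(-0.0431), np.float64(-0.0035), np.float64(34.4)]
[1, np.float64(0.001), np.float64(-0.0476), np.float64(-0.0053), np.float64(38.2)]
rad 0.07143077160048174 off 0.01846437081166862
```

View pics/c6.png

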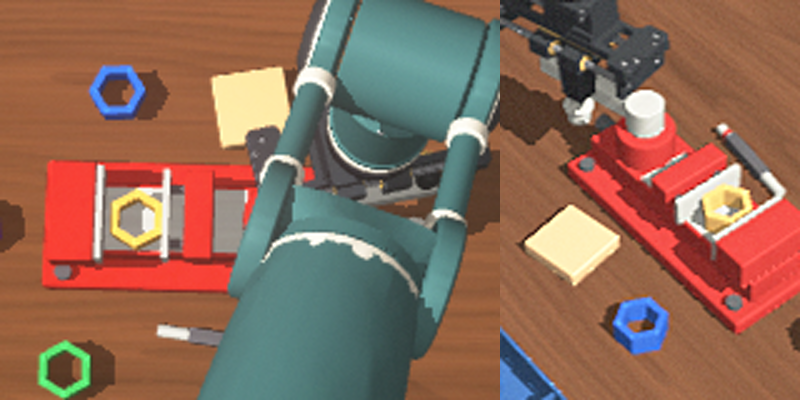

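The jaw plate (crop 166, 215) has closed on the nut (135, 220), and the fingers are behind the arm. I'll keep going.

servo_tool([
  [[1, 0.001, -0.0055, 0, 4], [1, 0.001, -0.0105, 0.0005, 8], [1, 0.001, -0.015, 0.001, 11.5], [1, 0.001, -0.02, 0.001, 15.5], [1, 0.001, -0.0245, 0.0005, 19.5], [1, 0.001, -0.0295, 0, 23], [1, 0.001, -0.034, -0.001, 27], [1, 0.001, -0.0385, -0.002, 30.5], [1, 0.001, -0.043, -0.0035, 34.5], [1, 0.001, -0.0475, -0.0055, 38]],
])

```text
t: 10.6
position: [0.5639, -0.1781, 0.1042]
eef_rot: [0.388, 0.594, 0.384, -0.591]
wrist_force: [5.2, 0.4, -1.3]
grip_width: 0.0005
```

```bash
python3 look.py 7; python3 nx.py -117 -142
```

```text
t 10.7 p [ 0.5632 -0.178   0.1041] psi -113.8 q6 93.9 F [ 4.2 -1.1  0.2] w 0.00038190951926131357
[1, np.float64(0.0011), np.float64(-0.0046), np.float64(0.0005), np.float64(3.2)]
[1, np.float64(0.0011), np.float64(-0.0081), np.float64(0.0011), np.float64(6.0)]
[1, np.float64(0.001), np.float64(-0.0116), np.float64(0.0015), np.float64(8.8)]
[1, np.float64(0.001), np.float64(-0.0151), np.float64(0.0018), np.float64(11.5)]
[1, np.float64(0.001), np.float64(-0.0186), np.float64(0.0019), np.float64(14.3)]
[1, np.float64(0.001), np.float64(-0.0221), np.float64(0.0018), np.float64(17.1)]
[1, np.float64(0.001), np.float64(-0.0256), np.float64(0.0015), np.float64(19.9)]
[1, np.float64(0.001), np.float64(-0.029), np.float64(0.0011), np.float64(22.7)]
[1, np.float64(0.0009), np.float64(-0.0325), np.float64(0.0005), np.float64(25.4)]
[1, np.float64(0.0009), np.float64(-0.0359), np.float64(-0.0002), np.float64(28.2)]
rad 0.07040150688906995 off 0.018681069684646747
```

View pics/c7.png

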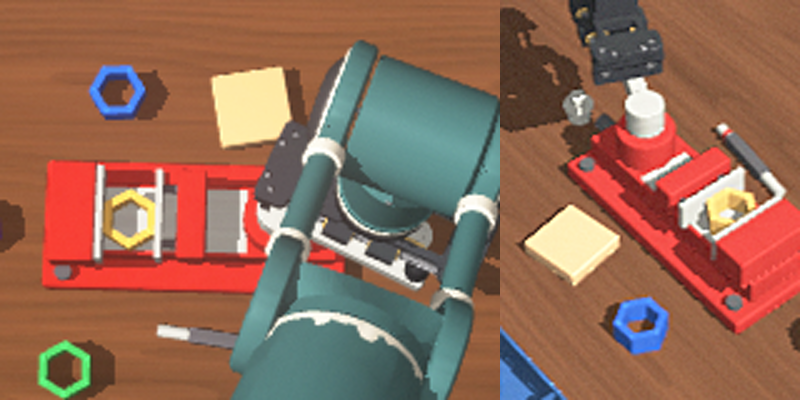

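servo_tool([
  [[1, 0.001, -0.0045, 0.0005, 3], [1, 0.001, -0.008, 0.001, 6], [1, 0.001, -0.0115, 0.0015, 9], [1, 0.001, -0.015, 0.002, 11.5], [1, 0.001, -0.0185, 0.002, 14.5], [1, 0.001, -0.022, 0.002, 17], [1, 0.001, -0.0255, 0.0015, 20], [1, 0.001, -0.029, 0.001, 22.5], [1, 0.001, -0.0325, 0.0005, 25.5], [1, 0.001, -0.036, 0, 28]],
])

```text
t: 11.95
position: [0.5313, -0.1643, 0.1037]
eef_rot: [0.233, 0.67, 0.229, -0.666]
wrist_force: [6.0, -1.9, 1.4]
grip_width: 0.0003
```

```bash
python3 look.py 8; python3 nx.py -143 -156 .017
```

```text
t 12.05 p [ 0.531  -0.1641  0.1036] psi -141.8 q6 122.1 F [ 4.7 -2.2  2. ] w 0.0004719186154321082
[1, np.float64(0.0006), np.float64(-0.0032), np.float64(0.0002), np.float64(1.2)]
[1, np.float64(0.0006), np.float64(-0.005), np.float64(0.0006), np.float64(2.7)]
[1, np.float64(0.0006), np.float64(-0.0068), np.float64(0.0009), np.float64(4.1)]
[1, np.float64(0.0005), np.float64(-0.0086), np.float64(0.0012), np.float64(5.6)]
[1, np.float64(0.0005), np.float64(-0.0104), np.float64(0.0014), np.float64(7.0)]
[1, np.float64(0.0005), np.float64(-0.0122), np.float64(0.0016), np.float64(8.5)]
[1, np.float64(0.0005), np.float64(-0.014), np.float64(0.0017), np.float64(9.9)]
[1, np.float64(0.0005), np.float64(-0.0158), np.float64(0.0018), np.float64(11.4)]
[1, np.float64(0.0005), np.float64(-0.0177), np.float64(0.0019), np.float64(12.8)]
[1, np.float64(0.0005), np.float64(-0.0195), np.float64(0.0019), np.float64(14.2)]
rad 0.07013979925120031 off 0.018721398878520833
```

View pics/c8.png

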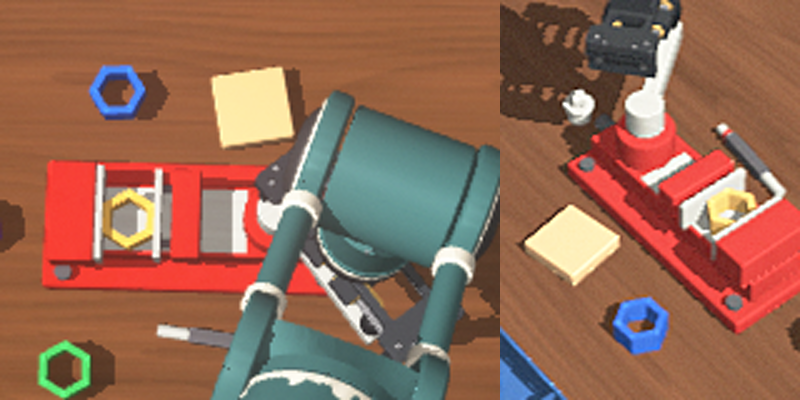

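servo_tool([
  [[1, 0.0005, -0.003, 0, 1], [1, 0.0005, -0.005, 0.0005, 2.5], [1, 0.0005, -0.007, 0.001, 4], [1, 0.0005, -0.0085, 0.001, 5.5], [1, 0.0005, -0.0105, 0.0015, 7], [1, 0.0005, -0.012, 0.0015, 8.5], [1, 0.0005, -0.014, 0.0015, 10], [1, 0.0005, -0.016, 0.002, 11.5], [1, 0.0005, -0.0175, 0.002, 12.5], [1, 0.0005, -0.0175, 0.002, 12.5]],
])

```text
t: 13.3
position: [0.5221, -0.157, 0.1038]
eef_rot: [0.164, 0.693, 0.153, -0.685]
wrist_force: [12.1, -19.4, -7.9]
grip_width: 0.0007
```

```bash
python3 look.py 9; python3 nx.py -155 -160 .017;python3 -c "
from h import *
crop('pics/top9.png','pics/t9.png',240,160,200,140,4)"
```

```text
t 13.4 p [ 0.5221 -0.157   0.1039] psi -154.1 q6 135.3 F [ 12.6 -19.4  -8.3] w 0.0004733611762194279
[1, np.float64(0.0007), np.float64(-0.0071), np.float64(0.0009), np.float64(0.9)]
[1, np.float64(0.0007), np.float64(-0.0078), np.float64(0.001), np.float64(1.5)]
[1, np.float64(0.0007), np.float64(-0.0085), np.float64(0.0012), np.float64(2.0)]
[1, np.float64(0.0007), np.float64(-0.0092), np.float64(0.0013), np.float64(2.6)]
[1, np.float64(0.0007), np.float64(-0.0099), np.float64(0.0015), np.float64(3.1)]
[1, np.float64(0.0007), np.float64(-0.0106), np.float64(0.0016), np.float64(3.7)]
[1, np.float64(0.0007), np.float64(-0.0112), np.float64(0.0017), np.float64(4.2)]
[1, np.float64(0.0006), np.float64(-0.0119), np.float64(0.0018), np.float64(4.8)]
[1, np.float64(0.0006), np.float64(-0.0126), np.float64(0.0019), np.float64(5.4)]
[1, np.float64(0.0006), np.float64(-0.0133), np.float64(0.002), np.float64(5.9)]
rad 0.06938087122265008 off 0.02299680189204653
```

View pics/t9.png

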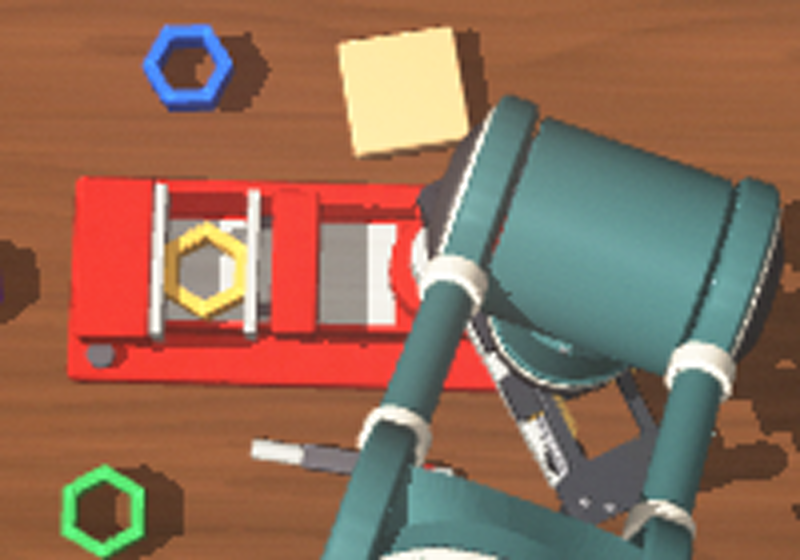

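servo_tool([
  [[1, 0, 0.005, 0, 0], [1, 0, 0.015, 0, 0], [1, 0, 0.03, 0, 0], [1, 0, 0.045, 0, 0], [1, 0, 0.05, 0, 0], [1, -0.03, 0.05, 0, 0], [1, -0.06, 0.05, 0, 0], [1, -0.1, 0.05, 0, 0], [1, -0.14, 0.05, 0, 0], [1, -0.15, 0.05, 0, 0]],
])

```text
t: 14.65
position: [0.5391, -0.1958, 0.2544]
eef_rot: [0.158, 0.691, 0.156, -0.688]
wrist_force: [0.0, -0.0, -0.6]
grip_width: 0.0004
```

```bash
python3 nx.py -155 -160 .017|head -1; python3 look.py 10
```

```text
t 14.65 p [ 0.5391 -0.1958  0.2544] psi -154.4 q6 131.9 F [ 0.  -0.  -0.6] w 0.0003785728161502942
```

View pics/c10.png

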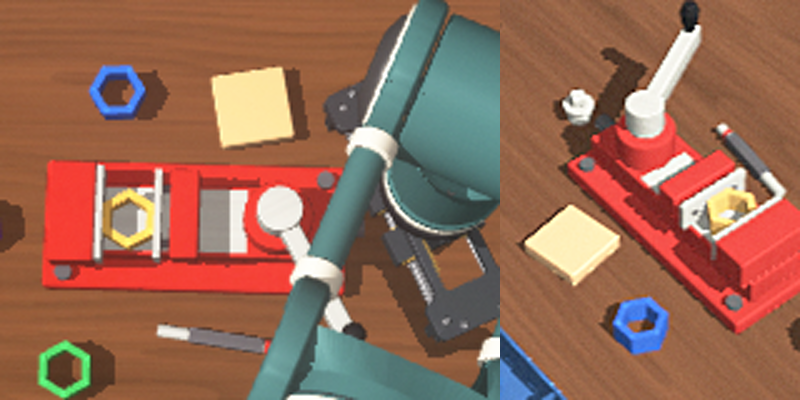

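```bash
python3 - <<'E'
from h import *
from m import C
crop('pics/scene10.png','pics/s10.png',260,165,80,60,10)
for p in ((.148,'scene',(306,184.8)),(.148,'top',(381,271))):
    k=ray(p[1],p[2],p[0]);d=k[:2]-C;print(k,np.linalg.norm(d),np.degrees(np.arctan2(d[1],d[0])))
for f in(-148,-151,-154):
    a=np.radians(f);print(f,[(proj(n,[*(C+.126*np.array([np.cos(a),np.sin(a)])),.116])) for n in('scene','top')])
E
```

```text
[ 0.47015562 -0.15746029  0.148     ] 0.11634393030810816 -153.7485267691958
[ 0.47089052 -0.16632385  0.148     ] 0.11989116149789235 -149.79104091260422
-148 [array([303.07946622, 190.71038057]), array([382.62939129, 274.17278657])]
-151 [array([305.39072781, 191.2497162 ]), array([379.93381188, 275.69783895])]
-154 [array([307.66059654, 191.86909982]), array([377.15743236, 277.079905  ])]
```

View pics/s10.png

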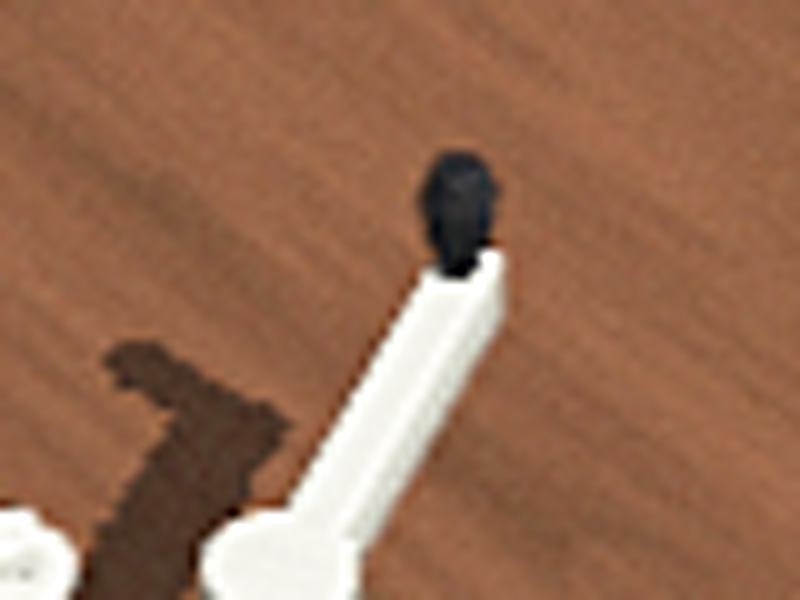

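```bash
python3 -c "
from cell import arm
print(arm.job_done()); print(arm.sense()['t'])"
```

```text
the job is handed in; nothing more can be done
None
the job is handed in; nothing more can be done
```

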